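# Rotate the spice rack, first in first out

## Task

Restock the spice rack so that the older jars get used up first: each spice (red, green, tan, by contents and cap dot) gets one lane of its own, with the jar that is already in the rack in the lane's front well, nearest you, and the fresh jar of the same spice from the worktop in the well directly behind it. Some of the older jars stand in a back well now and must come forward first. All six jars must end up standing fully down in their wells; they are glass, so keep them upright and set them down gently rather than dropping them, and leave the amber jar, salt shaker and pepper mill where they are.

Things in the scene. Friction and masses are not known exactly. Their poses are not given: they have to be found in the camera images.
- spice_rack: fixed dark hardwood block, 164 (x) x 250 (y) mm, top 28 mm above the worktop. Six round wells, 48.5 mm wide, 14 mm deep. Origin: middle of its underside; -x is the front, towards the robot. Lanes at y = +78, 0, -78 mm; in each a front well at x = -35 and a back well at x = +35 mm. A seated jar's origin is 14 mm above the rack's. Gaps between seated jars: 26 mm or more
- rack_red: glass spice jar with brick-red powder and a red dot, the one that already stands in a well of the rack at the start (the older one); 44 mm diameter, 92 mm tall, 0.13 kg; black cap (41 mm diameter) over the top 20 mm with a 25 mm coloured dot on it; origin at the centre of its underside, z up along the jar
- rack_green: glass spice jar with grey-green dried herb and a green dot, the one that already stands in a well of the rack at the start (the older one); 44 mm diameter, 92 mm tall, 0.13 kg; black cap (41 mm diameter) over the top 20 mm with a 25 mm coloured dot on it; origin at the centre of its underside, z up along the jar
- rack_tan: glass spice jar with pale tan powder and a yellow-orange dot, the one that already stands in a well of the rack at the start (the older one); 44 mm diameter, 92 mm tall, 0.13 kg; black cap (41 mm diameter) over the top 20 mm with a 25 mm coloured dot on it; origin at the centre of its underside, z up along the jar
- fresh_red: glass spice jar with brick-red powder and a red dot, the one that stands on the worktop beside the rack at the start (the fresh one); 44 mm diameter, 92 mm tall, 0.13 kg; black cap (41 mm diameter) over the top 20 mm with a 25 mm coloured dot on it; origin at the centre of its underside, z up along the jar
- fresh_green: glass spice jar with grey-green dried herb and a green dot, the one that stands on the worktop beside the rack at the start (the fresh one); 44 mm diameter, 92 mm tall, 0.13 kg; black cap (41 mm diameter) over the top 20 mm with a 25 mm coloured dot on it; origin at the centre of its underside, z up along the jar
- fresh_tan: glass spice jar with pale tan powder and a yellow-orange dot, the one that stands on the worktop beside the rack at the start (the fresh one); 44 mm diameter, 92 mm tall, 0.13 kg; black cap (41 mm diameter) over the top 20 mm with a 25 mm coloured dot on it; origin at the centre of its underside, z up along the jar
- amber_jar: bystander: brown amber-glass jar with a plain black lid and no dot, 42 mm diameter, 72 mm tall; origin at the centre of its underside
- salt_shaker: bystander: salt shaker with grey top, 44 mm diameter, 90 mm tall; origin at the centre of its underside
- pepper_mill: bystander: dark wooden pepper mill, 58 mm diameter, 160 mm tall; origin at the centre of its underside; it stands under the wall cabinets, whose fronts are at x = 0.59 m and whose lower edge is 0.46 m above the worktop: keep the wrist and elbow clear of them
Mind the look-alikes: they are no part of the job. What is shaped like the fresh_red but blue is not meant.

How it is judged:
By the outcome, as a careful person would: the job done as asked, in the order asked, and still so for the second after the job is handed in, with the robot touching nothing.
It also fails if it takes over 136 s, if anything falls off the work surface, if the arm or the gripper's body presses on something with over 40 N, if the wrist force passes 120 N, or if a joint passes its speed limit or range.

## Robot

A 7-joint arm with a two-finger parallel gripper is mounted at the origin on a cart in front of the work surface, level with it; the furniture and walls round the work are solid. World frame = base frame: x ahead of the robot, y to its left, z up, the work surface at z = 0. Lengths are in mm, angles in degrees, forces in N, time in s.
With the tool pointing down it reaches from about 425 to 975 mm from the base axis. Payload 16.7 kg.
Tool frame: the origin (TCP) lies midway between the tips of the shut fingers; the grasp point (between the pads) lies 19 mm behind it; z points along the fingers, y is the direction in which the jaws open and shut (so a half turn about z gives the same grasp; the last joint's range is limited). The gripper opens to 85 mm and grips with 20 to 120 N. Pads are 22 mm wide; open, the fingers measure 114 mm over their backs; the gripper's body (76 mm by 85 mm) begins 54 mm behind the grasp point. The pads swing forward as they close: fully open they stand 13 mm farther back than shut.
Start: joints at [62.939, 24.414, 4.234, 92.017, -1.954, 63.644, -3.845], TCP at [214.094, -640.109, 231.302] pointing down, gripper open.
Joint ranges: [-163.25, 163.25], [-28.42, 122.38], [-70.27, 78.77], [12.13, 141.07], [-58.53, 238.53], [9.26, 117.41], [-156.51, 156.51]. Speed limits (degrees/s): [108.29, 108.29, 136.94, 136.94, 172.46, 172.46, 172.46].

## Interface

Orientations are given as [roll, pitch, yaw] about the fixed x, y, z axes, in that order (R = Rz(yaw) Ry(pitch) Rx(roll)).
In Python, from cell import bot, viewer, job, models gives the robot as it stands.
- The arm moves only by the tool play_rows, never from a script. Its argument "rows" is a list of rows, each an object with "delta_pos": the shift along the tool's x, y, z in cm, a list of three; "rotation": the turn, a rotation vector about the tool's x, y, z in rad, a list of three. A call has exactly 5 rows; each row shifts and turns the commanded pose from where the row before left it, along the tool's axes as they then stand; what a row does not reach is not made up. A row lasts 1/8 s, in which the tool goes at most 62.5 mm and 10.7 degrees, less where a joint would pass 70% of its speed; a pose out of reach is approached as far as the arm can. A call is refused whole if a number of a shift passes 6.25 or a number of a turn 0.188, either way. A call with a gripper value outside its range is refused whole. "grip" is the finger opening in cm, from 0 to 8.54, set as the call begins (left out, the last holds). The fingers move at their own pace and stop on an object; the grip force is fixed at half the most. Time passes only in rows, so rows that do not move let the fingers close, or fill a call up. It gives the time, the measured TCP pose, the force and the opening at its end, in the units of the state.
- bot.sense(): the state, without advancing time (a new reading comes with each control period).
- viewer.get_image(name): name is "scene" or "top" or "wrist"; returns (picture, depth): 420x560x3 uint8, blue, green, red; 420x560 float32, mm along the optical axis (not along the pixel's ray), 0 where there is no reading.
- viewer.calibration(name): a dict with "vfov" (degrees; the focal length in pixels is half the picture's height over the tangent of half this angle, whatever the lens; pixels are square), "cx", "cy" (the principal point, pixels), "pose" (4x4, takes a point from camera to world coordinates). Camera axes: x right, y down, z forward; pixel columns grow to the right and rows downward; lengths in mm; the calibration is good to about 2 mm. A picture is of the moment at which its call begins: read the wrist's pose just before it. calibration takes no time and is no camera call; for the wrist camera it gives the pose at the moment of the call.
- job.close_job(): hands the job in, once; it reports no verdict.
Trained networks look in the newest picture that a camera, given by its name, has taken for a name from the list of things; names that differ only in an ending like _2 or _b are one class to them, and where a whole thing is asked for, a point or a joint stands for the part that bears it (a point fixed in the world has none). Each returns a list of dicts, best first, with "p" (0 to 1); they miss things now and then, are a little off and sometimes report something else, mostly with a low value. They report only what shows in the picture. A call takes as long as a camera call. They do not tell look-alikes from the thing itself.
- models.spot_in(camera, thing): "bbox" ([left, top, right, bottom] in pixels, round what is visible of it).
- models.landmark_of(camera, thing): "at" ([column, row] in pixels: a listed point, or the origin of a listed thing).
The state is a dict: "time": time; "joints": joint angles; "qvel": joint speeds; "effort": joint torques, N m; "position": TCP position; "tool_rot": TCP orientation; "force": force on the tool from outside, world axes, zero at the start; "moment": the same for the moment, N m; "gripper_width": opening from 0.0 (shut) to 1.0 (fully open).
Only numpy, scipy, OpenCV 4.12 (cv2) and the standard library are available. Lean on these libraries where they do the work, as an engineer would, in place of code of your own. Each camera call takes 0.05 s, during which the arm holds its last target. There are 200 camera calls.

## Working session

There is one attempt and no reset: what is moved stays moved. The work goes in short steps, Python scripts to look and compute and a tool call to move; the robot and the scene stay as the last step left them, time stands still between calls to the robot, and variables do not carry over. Pictures are saved under pics/ and viewed, about 12 in all and at most 16, crops included, and the job is handed in when it is done.

Besides the shell and the picture viewer there is one more tool, called after "Call:" as name([rows], argument=value, ...), one row to a line, values as JSON. play_rows: Moves the arm, as the interface text tells. Its arguments: {"type":"object","properties":{"rows":{"type":"array","items":{"type":"object","properties":{"delta_pos":{"type":"array","items":{"type":"number"}},"rotation":{"type":"array","items":{"type":"number"}}}}},"grip":{"type":"number"}},"required":["rows"]}

```bash
mkdir -p pics; ls; cat > h.py <<'E'
import numpy as np,cv2
from cell import bot,viewer,job,models
def cal(n):
    c=viewer.calibration(n);f=210/np.tan(np.radians(c['vfov']/2));return f,c['cx'],c['cy'],np.array(c['pose'])
def cloud(n,d,C=None):
    f,cx,cy,P=C or cal(n);v,u=np.mgrid[:420,:560]
    p=np.stack([(u-cx)/f*d,(v-cy)/f*d,d],-1)
    return p@P[:3,:3].T+P[:3,3]
E
python3 - <<'E'
from h import *
s=bot.sense();print({k:np.round(s[k],2) for k in s})
for n in ['top','scene']:
    im,d=viewer.get_image(n);cv2.imwrite(f'pics/{n}0.png',im);np.save(f'{n}0.npy',d)
    print(n,cal(n)[0],np.round(cal(n)[3],2).tolist())
E
```

```text
pics
{'time': np.float64(0.0), 'joints': array([62.94, 24.45,  4.23, 92.05, -1.95, 63.64, -3.85]), 'qvel': array([-0.05, -0.03, -0.01, -0.08,  0.03,  0.07, -0.05]), 'effort': array([ 0.000e+00, -9.498e+01,  3.760e+00, -4.635e+01,  2.000e-02,
        1.000e-02,  0.000e+00]), 'position': array([ 213.95, -639.74,  230.58]), 'tool_rot': array([-1.7992e+02,  1.0000e-02,  1.8490e+01]), 'force': array([0.59, 0.15, 0.44]), 'moment': array([ 0.01, -0.04, -0.01]), 'gripper_width': np.float64(1.0)}
top 395.8082301359659 [[0.02, -0.98, 0.18, 325.25], [-1.0, -0.02, 0.02, -10.97], [-0.01, -0.18, -0.98, 1149.08], [0.0, 0.0, 0.0, 1.0]]
scene 461.2188818397767 [[-0.66, -0.32, 0.68, -420.13], [-0.75, 0.31, -0.58, 808.73], [-0.03, -0.89, -0.45, 683.03], [0.0, 0.0, 0.0, 1.0]]
```

View pics/top0.png

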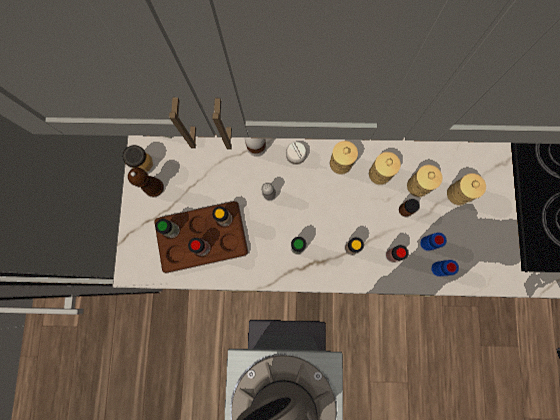

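View pics/scene0.png

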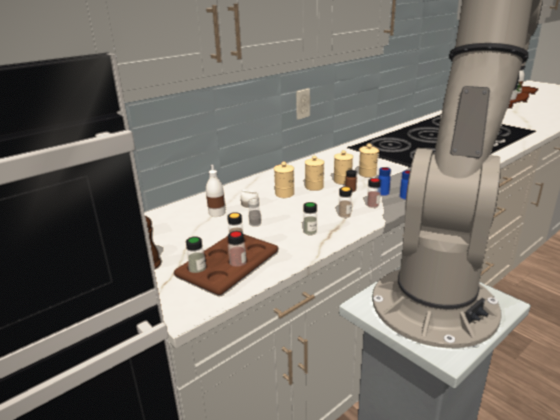

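The top view shows old green at (163,227) in the back-left well, old tan at (220,214) back-right, and old red at (197,246) front-middle. The fresh jars are green (298,244), tan (356,245) and red (400,253). The blue look-alikes are at (437,241) and (450,268). Next I'll measure positions.

```bash
python3 - <<'E'
from h import *
im=cv2.imread('pics/top0.png');d=np.load('top0.npy');W=cloud('top',d)
hsv=cv2.cvtColor(im,cv2.COLOR_BGR2HSV)
for n,u,v in [('og',163,227),('ot',220,214),('or',197,246),('fg',298,244),('ft',356,245),('fr',400,253),('amber',408,207),('salt',268,188)]:
    p=W[v-14:v+15,u-14:u+15].reshape(-1,3);h=hsv[v-14:v+15,u-14:u+15].reshape(-1,3)
    z=np.percentile(p[:,2],95);m=(p[:,2]>z-8)&(p[:,2]<z+8)
    q=p[m];dm=m&(h[:,1]>120)&(h[:,2]>60)
    c,r=cv2.minEnclosingCircle(q[:,:2].astype(np.float32))
    print(n,z.round(1),m.sum(),q.mean(0).round(1),'enc',np.round(c,1),round(r,1),'dot',dm.sum(),p[dm].mean(0).round(1))
# rack top
m=(W[...,2]>20)&(W[...,2]<34)&(W[...,1]>100)
m[:, :140]=0;m[:,260:]=0;m[:195]=0;m[280:]=0
p=W[m];print('rack z',np.median(p[:,2]))
k=cv2.minAreaRect(p[:,:2].astype(np.float32));print(k)
print('tan/worktop z',W[265:275,300:320,2].mean())
for t in ['spice_rack','rack_red','fresh_red','fresh_tan','fresh_green']:
    print(t,[( np.round(a['at']),round(a['p'],2)) for a in models.landmark_of('top',t)][:4])
b=cv2.resize(im[190:290,140:260],None,fx=5,fy=5,interpolation=cv2.INTER_CUBIC);cv2.imwrite('pics/rack0.png',b)
E
```

```text
og 107.0 189 [476.  333.3 105.5] enc [476.2 334.5] 21.1 dot 75 [476.5 335.  105.9]
ot 107.1 187 [512.7 181.9 105.4] enc [513.5 182.9] 20.9 dot 89 [514.6 183.6 105.9]
or 107.7 192 [426.7 241.4 105.8] enc [426.9 241.7] 21.1 dot 85 [427.9 242.6 106.1]
fg 93.0 185 [437.2 -30.7  91.4] enc [437.4 -30.6] 20.6 dot 75 [438.1 -30.2  92. ]
ft 93.2 186 [ 438.4 -184.7   91.5] enc [ 438.3 -184.9] 20.7 dot 85 [ 439.6 -184.2   91.9]
fr 93.5 195 [ 420.3 -302.8   91.9] enc [ 420.1 -303.1] 20.8 dot 86 [ 421.4 -302.9   92.3]
amber 72.0 165 [ 553.  -344.2   70.6] enc [ 553.1 -344.9] 19.9 dot 0 [nan nan nan]
salt 86.3 105 [591.   57.5  84.9] enc [591.5  57.9] 16.5 dot 0 [nan nan nan]
rack z 26.97844543725614
((494.34320068359375, 257.9050598144531), (233.61399841308594, 248.42877197265625), 13.74841022491455)
tan/worktop z 5.15913155781649
spice_rack [(array([204., 236.]), 0.82)]
rack_red [(array([203., 250.]), 0.63)]
fresh_red [(array([438., 268.]), 0.88), (array([392., 253.]), 0.87)]
fresh_tan [(array([350., 247.]), 0.59)]
fresh_green [(array([298., 247.]), 0.75)]<stdin>:9: RuntimeWarning: Mean of empty slice.
  ret = um.true_divide(
```

View pics/rack0.png

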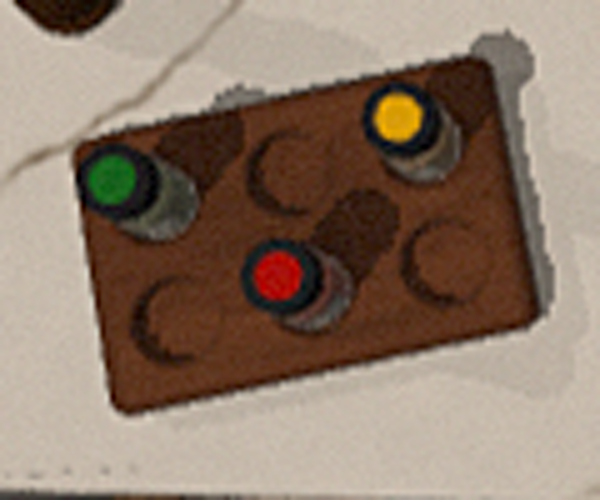

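Layout confirmed. The three old jars fit a rack at origin (460.7, 250) with yaw 13.7° to within 1 mm. I'll use a diagonal jaw yaw of 58.7°, which gives the most room between neighbours. First move is to turn the gripper.

Call:
play_rows([
  {"rotation": [0, 0, -0.14], "delta_pos": [0, 0, 0]},
  {"rotation": [0, 0, -0.14], "delta_pos": [0, 0, 0]},
  {"rotation": [0, 0, -0.14], "delta_pos": [0, 0, 0]},
  {"rotation": [0, 0, -0.14], "delta_pos": [0, 0, 0]},
  {"rotation": [0, 0, -0.14], "delta_pos": [0, 0, 0]},
], grip=6.2)

```text
time: 0.98
position: [214.0, -640.1, 231.2]
tool_rot: [-180.0, -0.0, 58.9]
force: [-0.3, -0.2, -0.8]
gripper_width: 0.724
```

```bash
cat >> h.py <<'E'
def to(*pts):
    """tool-axis shifts (cm) for a chain of world points from the measured pose"""
    s=bot.sense();p=np.array(s['position']);print('t',round(s['time'],2),'pos',p.round(1),'rot',np.round(s['tool_rot'],2),'F',np.round(s['force'],1),'w',round(s['gripper_width']*85.4,1))
    from scipy.spatial.transform import Rotation as R
    M=R.from_euler('xyz',s['tool_rot'],degrees=True).as_matrix()
    for q in pts:
        print(q,'->',np.round(M.T@(np.array(q)-p)/10,2));p=np.array(q)
E
python3 - <<'E'
from h import *
d=np.load('top0.npy');W=cloud('top',d)
for n,a,b,c,e in [('left',140,170,160,200),('left2',120,150,140,170),('bottle?',120,170,140,200)]:
    q=W[c:e,a:b].reshape(-1,3);q=q[q[:,2]>100];print(n,len(q),np.median(q,0).round(),q.max(0).round(),q.min(0).round())
to((350,-400,231),(500,-150,231),(513.2,182.5,231))
E
```

```text
left 144 [599. 386. 134.] [ 627.  403. 1149.] [325. -11. 101.]
left2 21 [623. 400. 141.] [ 627.  416. 1149.] [325. -11. 133.]
bottle? 340 [599. 396. 141.] [ 627.  426. 1149.] [325. -11. 101.]
t 0.97 pos [ 214.  -640.1  231.2] rot [-1.7999e+02 -1.0000e-02  5.8860e+01] F [-0.3 -0.2 -0.8] w 61.9
(350, -400, 231) -> [27.58 -0.78  0.03]
(500, -150, 231) -> [29.15 -0.09  0.  ]
(513.2, 182.5, 231) -> [ 29.14 -16.06   0.  ]
```

Call:
play_rows([
  {"rotation": [0, 0, 0], "delta_pos": [5, -0.15, 0]},
  {"rotation": [0, 0, 0], "delta_pos": [5.5, -0.15, 0]},
  {"rotation": [0, 0, 0], "delta_pos": [5.5, -0.15, 0]},
  {"rotation": [0, 0, 0], "delta_pos": [5.5, -0.15, 0]},
  {"rotation": [0, 0, 0], "delta_pos": [5.5, -0.15, 0]},
])

```text
time: 1.6
position: [349.1, -404.2, 231.5]
tool_rot: [180.0, 0.0, 58.6]
force: [1.4, 0.3, 0.7]
gripper_width: 0.724
```

Call:
play_rows([
  {"rotation": [0, 0, 0], "delta_pos": [5.8, 0, 0]},
  {"rotation": [0, 0, 0], "delta_pos": [5.8, 0, 0]},
  {"rotation": [0, 0, 0], "delta_pos": [5.8, 0, 0]},
  {"rotation": [0, 0, 0], "delta_pos": [5.8, 0, 0]},
  {"rotation": [0, 0, 0], "delta_pos": [5.8, 0, 0]},
])

```text
time: 2.22
position: [500.2, -156.7, 231.6]
tool_rot: [180.0, -0.0, 58.6]
force: [1.9, -0.5, -0.6]
gripper_width: 0.727
```

Call:
play_rows([
  {"rotation": [0, 0, 0], "delta_pos": [5, -2.7, 0]},
  {"rotation": [0, 0, 0], "delta_pos": [5, -2.7, 0]},
  {"rotation": [0, 0, 0], "delta_pos": [5, -2.7, 0]},
  {"rotation": [0, 0, 0], "delta_pos": [5, -2.7, 0]},
  {"rotation": [0, 0, 0], "delta_pos": [5, -2.7, 0]},
])

```text
time: 2.85
position: [514.5, 127.2, 231.6]
tool_rot: [180.0, -0.0, 58.6]
force: [-0.0, -0.3, 0.2]
gripper_width: 0.728
```

```bash
python3 - <<'E'
from h import *
to((513.2,182.5,231))
im,d=viewer.get_image('wrist');np.save('w1.npy',d);cv2.imwrite('pics/w1.png',im);print(np.round(cal('wrist')[3],2).tolist())
E
```

```text
t 2.85 pos [514.5 127.2 231.6] rot [ 1.7996e+02 -2.0000e-02  5.8580e+01] F [-0.  -0.3  0.2] w 62.2
(513.2, 182.5, 231) -> [ 4.65 -2.99  0.06]
[[0.86, -0.49, -0.15, 552.1], [-0.52, -0.82, -0.25, 199.48], [-0.0, 0.29, -0.96, 374.83], [0.0, 0.0, 0.0, 1.0]]
```

View pics/w1.png

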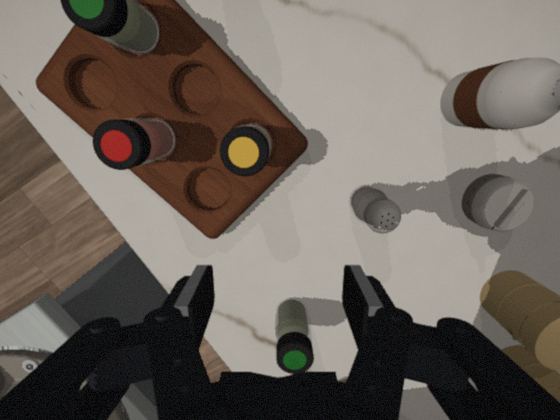

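The wrist view shows the rack: tan dot at (244,150), red at (118,145), green at (88,5), with empty wells at (90,80), (195,87) and (208,187). I'll cross-check the jar and well positions from here.

```bash
python3 - <<'E'
from h import *
d=np.load('w1.npy');W=cloud('wrist',d)
for n,u,v in [('ot',244,150),('or',118,145)]:
    p=W[v-32:v+33,u-32:u+33].reshape(-1,3);q=p[np.abs(p[:,2]-106)<6]
    print(n,len(q),q[:,2].mean().round(1),np.round(cv2.minEnclosingCircle(q[:,:2].astype(np.float32)),1) if 0 else (np.percentile(q,1,0)+np.percentile(q,99,0))/2)
for n,u,v in [('fl',90,80),('bm',195,87),('fr',208,187)]:
    p=W[v-40:v+40,u-40:u+40].reshape(-1,3);q=p[np.abs(p[:,2]-14)<4]
    print(n,len(q),np.round(np.median(q[:,2]),1),np.round(cv2.minEnclosingCircle(q[:,:2].astype(np.float32))[0],1),round(cv2.minEnclosingCircle(q[:,:2].astype(np.float32))[1],1))
o=np.array([460.7,250]);a=np.radians(13.7);R=np.array([[np.cos(a),-np.sin(a)],[np.sin(a),np.cos(a)]])
for n,l in dict(fl=(-35,78),fm=(-35,0),fr=(-35,-78),bl=(35,78),bm=(35,0),br=(35,-78)).items(): print(n,(o+R@l).round(1))
E
```

```text
ot 1942 106.6 [514.07385396 192.1710301  106.23181553]
or 2090 106.6 [427.65830015 250.46980738 104.75665487]
fl 1633 15.0 [419.5 329.8] 36.7
bm 1733 14.7 [488.8 276.1] 50.7
fr 1317 14.3 [441.5 192.4] 41.0
fl [408.2 317.5]
fm [426.7 241.7]
fr [445.2 165.9]
bl [476.2 334.1]
bm [494.7 258.3]
br [513.2 182.5]
```

The 9 mm y-offset is probably because the arm was still moving when the picture was taken. I'll settle the arm and re-measure with the calibration read at that moment.

```bash
cat >> h.py <<'E'
def well(l,o=(460.7,250),yaw=13.7):
    a=np.radians(yaw);return np.array(o)+np.array([[np.cos(a),-np.sin(a)],[np.sin(a),np.cos(a)]])@l
def tops(name,known,ztop):
    """cap-top centres seen by a camera near known xy, by circle fit of the cap-top points"""
    C=cal(name);im,d=viewer.get_image(name);W=cloud(name,d,C).reshape(-1,3)
    for k,c in known.items():
        q=W[(np.abs(W[:,2]-ztop)<7)&(np.hypot(*(W[:,:2]-c).T)<34)]
        if len(q)<100: print(k,'few',len(q));continue
        e=cv2.minEnclosingCircle(q[:,:2].astype(np.float32))
        print(k,len(q),'z',np.median(q[:,2]).round(1),'mean',q[:,:2].mean(0).round(1),'enc',np.round(e[0],1),round(e[1],1))
    return im
E
python3 - <<'E'
from h import *
tops('wrist',dict(ot=(513.2,182.5),orr=(426.7,241.7)),106)
to((513.2,182.5,231),(513.2,182.5,50))
E
```

```text
ot 1894 z 106.0 mean [515.1 183.9] enc [514.6 183.5] 20.6
orr 2027 z 106.0 mean [429.8 242.6] enc [428.  242.7] 21.0
t 2.95 pos [513.9 132.  231.8] rot [-1.7996e+02 -1.5000e-01  5.9020e+01] F [-0.2  0.7 -0. ] w 61.9
(513.2, 182.5, 231) -> [ 4.29 -2.66  0.09]
(513.2, 182.5, 50) -> [-5.00e-02  1.00e-02  1.81e+01]
```

Both cameras now agree within about 1 mm, so I'll move over old tan.

Call:
play_rows([
  {"rotation": [0, 0, 0], "delta_pos": [1.1, -0.7, 0]},
  {"rotation": [0, 0, 0], "delta_pos": [1.1, -0.7, 0]},
  {"rotation": [0, 0, 0], "delta_pos": [1.1, -0.7, 0]},
  {"rotation": [0, 0, 0], "delta_pos": [1.05, -0.6, 0]},
  {"rotation": [0, 0, 0], "delta_pos": [0, 0, 0]},
])

```text
time: 3.58
position: [514.0, 177.7, 231.4]
tool_rot: [-180.0, -0.0, 58.7]
force: [0.2, -0.0, 0.8]
gripper_width: 0.724
```

```bash
python3 - <<'E'
from h import *
to((513.8,183,231),(513.8,183,50))
E
```

```text
t 3.58 pos [514.  177.7 231.4] rot [-1.7999e+02 -2.0000e-02  5.8670e+01] F [ 0.2 -0.   0.8] w 61.9
(513.8, 183, 231) -> [ 0.44 -0.3   0.04]
(513.8, 183, 50) -> [-1.00e-02  0.00e+00  1.81e+01]
```

Call:
play_rows([
  {"rotation": [0, 0, 0], "delta_pos": [0.43, -0.3, 2]},
  {"rotation": [0, 0, 0], "delta_pos": [0, 0, 3]},
  {"rotation": [0, 0, 0], "delta_pos": [0, 0, 3]},
  {"rotation": [0, 0, 0], "delta_pos": [0, 0, 2]},
  {"rotation": [0, 0, 0], "delta_pos": [0, 0, 1]},
])

```text
time: 4.2
position: [513.0, 181.4, 119.5]
tool_rot: [-179.9, 0.1, 58.6]
force: [-0.2, 0.2, 0.3]
gripper_width: 0.726
```

Call:
play_rows([
  {"rotation": [0, 0, 0], "delta_pos": [0, 0, 2]},
  {"rotation": [0, 0, 0], "delta_pos": [0, 0, 2]},
  {"rotation": [0, 0, 0], "delta_pos": [0, 0, 2]},
  {"rotation": [0, 0, 0], "delta_pos": [0, 0, 1.1]},
  {"rotation": [0, 0, 0], "delta_pos": [0, 0, 0]},
])

```text
time: 4.82
position: [513.4, 181.9, 49.5]
tool_rot: [-179.9, 0.0, 58.6]
force: [-0.7, 0.6, 0.5]
gripper_width: 0.729
```

Call:
play_rows([
  {"rotation": [0, 0, 0], "delta_pos": [0, 0, 0]},
  {"rotation": [0, 0, 0], "delta_pos": [0, 0, 0]},
  {"rotation": [0, 0, 0], "delta_pos": [0, 0, 0]},
  {"rotation": [0, 0, 0], "delta_pos": [0, 0, 0]},
  {"rotation": [0, 0, 0], "delta_pos": [0, 0, 0]},
], grip=3.5)

```text
time: 5.45
position: [514.5, 182.1, 51.1]
tool_rot: [179.9, -0.1, 58.6]
force: [0.3, -0.6, 6.7]
gripper_width: 0.469
```

```bash
python3 - <<'E'
from h import *
to((513.8,183,50))
im,d=viewer.get_image('wrist');cv2.imwrite('pics/w2.png',im)
E
```

```text
t 5.45 pos [514.5 182.1  51.1] rot [ 1.7994e+02 -7.0000e-02  5.8590e+01] F [ 0.3 -0.6  6.7] w 40.0
(513.8, 183, 50) -> [ 0.04 -0.11  0.11]
```

View pics/w2.png

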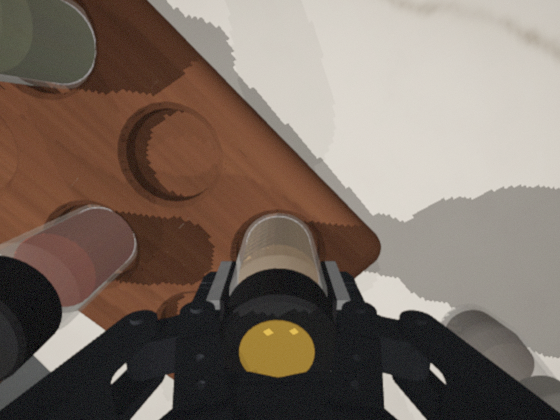

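Old tan is between the pads and width reads 40. I'll lift it slightly to check the grip.

Call:
play_rows([
  {"rotation": [0, 0, 0], "delta_pos": [0, 0, 0]},
  {"rotation": [0, 0, 0], "delta_pos": [0, 0, -0.5]},
  {"rotation": [0, 0, 0], "delta_pos": [0, 0, -0.7]},
  {"rotation": [0, 0, 0], "delta_pos": [0, 0, -1]},
  {"rotation": [0, 0, 0], "delta_pos": [0, 0, 0]},
])

```text
time: 6.12
position: [514.3, 182.1, 73.4]
tool_rot: [179.9, -0.1, 58.6]
force: [0.0, -0.2, -1.6]
gripper_width: 0.475
```

```bash
python3 - <<'E'
from h import *
t=well((-35,-78));print(t)
to((513.8,183,80))
tops('wrist',dict(ot=(514,182.5)),106+23)
im,d=viewer.get_image('wrist');cv2.imwrite('pics/w3.png',im)
E
```

```text
[445.16915619 165.92983353]
t 6.12 pos [514.3 182.1  73.4] rot [ 1.7994e+02 -7.0000e-02  5.8590e+01] F [ 0.  -0.2 -1.6] w 40.5
(513.8, 183, 80) -> [ 0.05 -0.09 -0.66]
ot 10186 z 128.2 mean [518.2 189.6] enc [516.9 186.8] 33.6
```

View pics/w3.png

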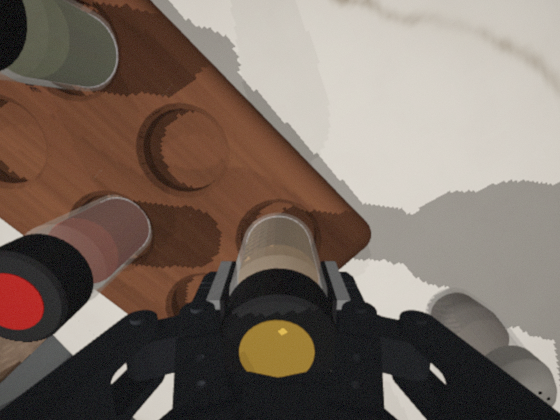

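The jar is held in a firm cap grip and the dot hasn't moved between frames, so there was no slip. Now forward to the front-right well.

```bash
python3 - <<'E'
from h import *
to((514.3,182.1,78),(445.7,165.8,78),(445.7,165.8,51))
E
```

```text
t 6.22 pos [513.9 181.8  72.5] rot [ 1.7999e+02 -1.0000e-02  5.8590e+01] F [ 0.8 -0.5 -1.5] w 40.4
(514.3, 182.1, 78) -> [ 0.05  0.02 -0.55]
(445.7, 165.8, 78) -> [-4.97 -5.01 -0.  ]
(445.7, 165.8, 51) -> [-0.  -0.   2.7]
```

Call:
play_rows([
  {"rotation": [0, 0, 0], "delta_pos": [0, 0, -0.6]},
  {"rotation": [0, 0, 0], "delta_pos": [-1.5, -1.5, 0]},
  {"rotation": [0, 0, 0], "delta_pos": [-1.5, -1.5, 0]},
  {"rotation": [0, 0, 0], "delta_pos": [-1.2, -1.2, 0]},
  {"rotation": [0, 0, 0], "delta_pos": [-0.75, -0.8, 0]},
])

```text
time: 6.85
position: [444.7, 165.6, 78.5]
tool_rot: [180.0, 0.0, 58.6]
force: [0.5, -0.3, -0.9]
gripper_width: 0.471
```

Call:
play_rows([
  {"rotation": [0, 0, 0], "delta_pos": [0, 0, 0]},
  {"rotation": [0, 0, 0], "delta_pos": [0, 0, 0]},
  {"rotation": [0, 0, 0], "delta_pos": [0, 0, 0]},
  {"rotation": [0, 0, 0], "delta_pos": [0, 0, 0]},
  {"rotation": [0, 0, 0], "delta_pos": [0, 0, 0]},
])

```text
time: 7.48
position: [445.4, 165.8, 78.3]
tool_rot: [-180.0, -0.0, 58.6]
force: [1.1, -0.9, -1.4]
gripper_width: 0.472
```

```bash
python3 - <<'E'
from h import *
to((445.7,165.8,68),(445.7,165.8,51))
C=cal('wrist');im,d=viewer.get_image('wrist');cv2.imwrite('pics/w4.png',im)
W=cloud('wrist',d,C)
b=well((35,-78))
for k in ['bm','br']:
    c=well(dict(bm=(35,0),br=(35,-78))[k]);m=(np.hypot(W[...,0]-c[0],W[...,1]-c[1])<38)
    q=W[m&(W[...,2]<20)&(W[...,2]>10)];print(k,c,len(q),q.mean(0),cv2.minEnclosingCircle(q[:,:2].astype(np.float32)))
E
```

```text
t 7.47 pos [445.4 165.8  78.3] rot [-179.99   -0.     58.6 ] F [ 1.1 -0.9 -1.4] w 40.3
(445.7, 165.8, 68) -> [0.02 0.03 1.03]
(445.7, 165.8, 51) -> [-0.   0.   1.7]
bm [494.7042192  258.28933511] 6055 [496.34330575 260.62739475  14.09370779] ((495.7592468261719, 259.4064025878906), 24.38003158569336)
br [513.17759459 182.50850375] 4626 [515.55683879 182.28510676  14.08347341] ((514.4505004882812, 183.0205078125), 24.354928970336914)
```

View pics/w4.png

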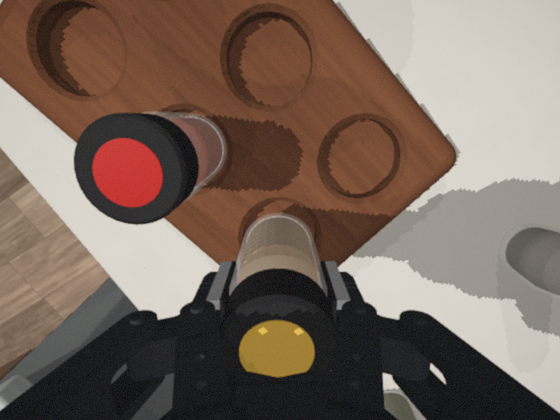

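The wells measure a clean 24.4 mm radius: br (514.5,183.0), bm (495.8,259.4). That shifts the rack origin to about (461.7,250.8). Now lower the jar with a 0.5 mm correction.

Call:
play_rows([
  {"rotation": [0, 0, 0], "delta_pos": [0.07, 0.02, 0.5]},
  {"rotation": [0, 0, 0], "delta_pos": [0, 0, 0.5]},
  {"rotation": [0, 0, 0], "delta_pos": [0, 0, 0.4]},
  {"rotation": [0, 0, 0], "delta_pos": [0, 0, 0.3]},
  {"rotation": [0, 0, 0], "delta_pos": [0, 0, 0.2]},
])

```text
time: 8.15
position: [445.8, 166.3, 59.1]
tool_rot: [-180.0, 0.0, 58.6]
force: [0.9, -0.3, -0.7]
gripper_width: 0.472
```

Call:
play_rows([
  {"rotation": [0, 0, 0], "delta_pos": [0, 0, 0.3]},
  {"rotation": [0, 0, 0], "delta_pos": [0, 0, 0.2]},
  {"rotation": [0, 0, 0], "delta_pos": [0, 0, 0.2]},
  {"rotation": [0, 0, 0], "delta_pos": [0, 0, 0.1]},
  {"rotation": [0, 0, 0], "delta_pos": [0, 0, 0]},
])

```text
time: 8.78
position: [445.8, 166.2, 51.3]
tool_rot: [-180.0, -0.0, 58.6]
force: [0.1, -0.9, -0.8]
gripper_width: 0.472
```

Call:
play_rows([
  {"rotation": [0, 0, 0], "delta_pos": [0, 0, 0.05]},
  {"rotation": [0, 0, 0], "delta_pos": [0, 0, 0.05]},
  {"rotation": [0, 0, 0], "delta_pos": [0, 0, 0]},
  {"rotation": [0, 0, 0], "delta_pos": [0, 0, 0]},
  {"rotation": [0, 0, 0], "delta_pos": [0, 0, 0]},
])

```text
time: 9.4
position: [446.0, 166.3, 51.1]
tool_rot: [180.0, -0.0, 58.6]
force: [-5.4, -2.1, 18.3]
gripper_width: 0.471
```

Bottomed at z≈51. Release and rise.

Call:
play_rows([
  {"rotation": [0, 0, 0], "delta_pos": [0, 0, 0]},
  {"rotation": [0, 0, 0], "delta_pos": [0, 0, 0]},
  {"rotation": [0, 0, 0], "delta_pos": [0, 0, 0]},
  {"rotation": [0, 0, 0], "delta_pos": [0, 0, 0]},
  {"rotation": [0, 0, 0], "delta_pos": [0, 0, 0]},
], grip=6.2)

```text
time: 10.02
position: [445.8, 166.2, 50.3]
tool_rot: [-180.0, 0.0, 58.6]
force: [-0.6, 1.2, -0.2]
gripper_width: 0.726
```

Call:
play_rows([
  {"rotation": [0, 0, 0], "delta_pos": [0, 0, -1]},
  {"rotation": [0, 0, 0], "delta_pos": [0, 0, -2]},
  {"rotation": [0, 0, 0], "delta_pos": [0, 0, -3]},
  {"rotation": [0, 0, 0], "delta_pos": [0, 0, -3]},
  {"rotation": [0, 0, 0], "delta_pos": [0, 0, -2]},
])

```text
time: 10.65
position: [446.1, 166.5, 162.4]
tool_rot: [179.9, -0.1, 58.6]
force: [0.6, 0.5, 0.2]
gripper_width: 0.726
```

```bash
sed -i 's/o=(460.7,250)/o=(461.7,250.8)/' h.py; python3 - <<'E'
from h import *
tops('wrist',dict(ot=(446,166)),106)
b=well((35,78));print(b);to((*b,160),(*b,45))
E
```

```text
ot 2860 z 106.0 mean [447.1 169.2] enc [446.3 167.9] 20.7
[477.23084381 334.87016647]
t 10.7 pos [447.  166.9 164.3] rot [ 1.7985e+02 -1.7000e-01  5.8610e+01] F [ 1.6 -0.   3.5] w 62.2
(np.float64(477.2308438067993), np.float64(334.87016647211306), 160) -> [15.91 -6.16  0.46]
(np.float64(477.2308438067993), np.float64(334.87016647211306), 45) -> [-0.03 -0.03 11.5 ]
```

Old tan is seated: cap at z = 106, at the front-right well. Next is old green.

Call:
play_rows([
  {"rotation": [0, 0, 0], "delta_pos": [3.5, -1.4, 0]},
  {"rotation": [0, 0, 0], "delta_pos": [4, -1.5, 0]},
  {"rotation": [0, 0, 0], "delta_pos": [4, -1.5, 0]},
  {"rotation": [0, 0, 0], "delta_pos": [3, -1.2, 0]},
  {"rotation": [0, 0, 0], "delta_pos": [1.4, -0.55, 0]},
])

```text
time: 11.32
position: [475.9, 335.7, 160.5]
tool_rot: [-180.0, -0.0, 58.7]
force: [0.0, -0.3, -0.1]
gripper_width: 0.73
```

Call:
play_rows([
  {"rotation": [0, 0, 0], "delta_pos": [0, 0, 0]},
  {"rotation": [0, 0, 0], "delta_pos": [0, 0, 0]},
  {"rotation": [0, 0, 0], "delta_pos": [0, 0, 0]},
  {"rotation": [0, 0, 0], "delta_pos": [0, 0, 0]},
  {"rotation": [0, 0, 0], "delta_pos": [0, 0, 0]},
])

```text
time: 11.95
position: [476.3, 333.7, 160.4]
tool_rot: [180.0, -0.0, 58.6]
force: [-0.1, 0.4, -0.1]
gripper_width: 0.726
```

```bash
python3 - <<'E'
from h import *
tops('wrist',dict(og=well((35,78)),ot=well((-35,-78)),orr=well((-35,0))),106)
b=well((35,78));print(b);to((*b,160),(*b,45))
E
```

```text
og 2918 z 106.0 mean [478.3 336.4] enc [477.6 334.8] 20.9
ot few 0
orr 1799 z 105.8 mean [430.8 248.5] enc [428.4 244. ] 20.9
[477.23084381 334.87016647]
t 12.0 pos [476.3 333.8 160.4] rot [180.    -0.    58.58] F [ 0.3 -0.2 -0.6] w 61.8
(np.float64(477.2308438067993), np.float64(334.87016647211306), 160) -> [0.14 0.02 0.04]
(np.float64(477.2308438067993), np.float64(334.87016647211306), 45) -> [-0.  -0.  11.5]
```

Call:
play_rows([
  {"rotation": [0, 0, 0], "delta_pos": [0.14, 0, 2]},
  {"rotation": [0, 0, 0], "delta_pos": [0, 0, 3]},
  {"rotation": [0, 0, 0], "delta_pos": [0, 0, 3]},
  {"rotation": [0, 0, 0], "delta_pos": [0, 0, 2.5]},
  {"rotation": [0, 0, 0], "delta_pos": [0, 0, 1]},
])

```text
time: 12.62
position: [475.9, 334.6, 43.2]
tool_rot: [-179.9, 0.1, 58.6]
force: [0.3, 0.3, 0.4]
gripper_width: 0.724
```

Call:
play_rows([
  {"rotation": [0, 0, 0], "delta_pos": [0, 0, 0]},
  {"rotation": [0, 0, 0], "delta_pos": [0, 0, 0]},
  {"rotation": [0, 0, 0], "delta_pos": [0, 0, 0]},
  {"rotation": [0, 0, 0], "delta_pos": [0, 0, 0]},
  {"rotation": [0, 0, 0], "delta_pos": [0, 0, 0]},
], grip=3.5)

```text
time: 13.25
position: [477.1, 335.2, 45.6]
tool_rot: [180.0, -0.0, 58.6]
force: [-0.6, 0.5, -0.7]
gripper_width: 0.484
```

```bash
python3 - <<'E'
from h import *
a=well((-35,78));print(a,well((35,78)));to((*well((35,78)),72),(*a,72),(*a,45))
E
```

```text
[409.22240541 318.29149625] [477.23084381 334.87016647]
t 13.25 pos [477.1 335.2  45.6] rot [ 1.7999e+02 -2.0000e-02  5.8590e+01] F [-0.6  0.5 -0.7] w 41.3
(np.float64(477.2308438067993), np.float64(334.87016647211306), 72) -> [-0.02  0.03 -2.64]
(np.float64(409.2224054069641), np.float64(318.2914962475198), 72) -> [-4.96 -4.94 -0.  ]
(np.float64(409.2224054069641), np.float64(318.2914962475198), 45) -> [-0.  -0.   2.7]
```

Call:
play_rows([
  {"rotation": [0, 0, 0], "delta_pos": [0, 0, 0]},
  {"rotation": [0, 0, 0], "delta_pos": [0, 0, -0.6]},
  {"rotation": [0, 0, 0], "delta_pos": [0, 0, -0.9]},
  {"rotation": [0, 0, 0], "delta_pos": [0, 0, -1.2]},
  {"rotation": [0, 0, 0], "delta_pos": [0, 0, 0]},
])

```text
time: 13.88
position: [477.6, 335.6, 73.7]
tool_rot: [179.9, -0.1, 58.6]
force: [-0.9, -0.1, -1.4]
gripper_width: 0.488
```

Call:
play_rows([
  {"rotation": [0, 0, 0], "delta_pos": [-1.5, -1.5, 0]},
  {"rotation": [0, 0, 0], "delta_pos": [-1.5, -1.5, 0]},
  {"rotation": [0, 0, 0], "delta_pos": [-1.2, -1.2, 0]},
  {"rotation": [0, 0, 0], "delta_pos": [-0.75, -0.75, 0]},
  {"rotation": [0, 0, 0], "delta_pos": [0, 0, 0]},
])

```text
time: 14.5
position: [408.7, 318.7, 72.5]
tool_rot: [180.0, -0.0, 58.6]
force: [0.0, -0.7, -0.6]
gripper_width: 0.489
```

```bash
python3 - <<'E'
from h import *
im,d=viewer.get_image('wrist');cv2.imwrite('pics/w5.png',im)
a=well((-35,78));to((*a,72),(*a,45))
E
```

```text
t 14.55 pos [409.3 318.8  72.5] rot [ 1.7998e+02 -3.0000e-02  5.8600e+01] F [-0.6 -1.  -1.9] w 41.4
(np.float64(409.2224054069641), np.float64(318.2914962475198), 72) -> [-0.05  0.03  0.05]
(np.float64(409.2224054069641), np.float64(318.2914962475198), 45) -> [-0.  -0.   2.7]
```

View pics/w5.png

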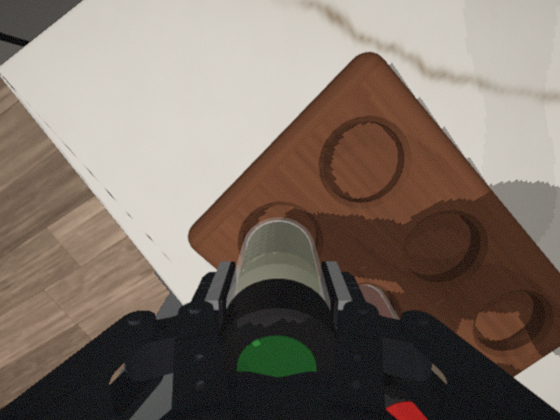

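Green is held upright above the front-left well, and the back wells are empty. Lowering.

Call:
play_rows([
  {"rotation": [0, 0, 0], "delta_pos": [-0.04, 0.02, 0.5]},
  {"rotation": [0, 0, 0], "delta_pos": [0, 0, 0.5]},
  {"rotation": [0, 0, 0], "delta_pos": [0, 0, 0.4]},
  {"rotation": [0, 0, 0], "delta_pos": [0, 0, 0.3]},
  {"rotation": [0, 0, 0], "delta_pos": [0, 0, 0.2]},
])

```text
time: 15.18
position: [408.8, 318.3, 53.1]
tool_rot: [-180.0, 0.0, 58.6]
force: [0.7, -0.2, -1.7]
gripper_width: 0.482
```

Call:
play_rows([
  {"rotation": [0, 0, 0], "delta_pos": [0, 0, 0.3]},
  {"rotation": [0, 0, 0], "delta_pos": [0, 0, 0.2]},
  {"rotation": [0, 0, 0], "delta_pos": [0, 0, 0.2]},
  {"rotation": [0, 0, 0], "delta_pos": [0, 0, 0.1]},
  {"rotation": [0, 0, 0], "delta_pos": [0, 0, 0]},
])

```text
time: 15.8
position: [408.9, 318.3, 45.4]
tool_rot: [180.0, -0.0, 58.6]
force: [0.9, 0.9, -1.8]
gripper_width: 0.483
```

Call:
play_rows([
  {"rotation": [0, 0, 0], "delta_pos": [0, 0, 0.05]},
  {"rotation": [0, 0, 0], "delta_pos": [0, 0, 0]},
  {"rotation": [0, 0, 0], "delta_pos": [0, 0, 0]},
  {"rotation": [0, 0, 0], "delta_pos": [0, 0, 0]},
  {"rotation": [0, 0, 0], "delta_pos": [0, 0, 0]},
])

```text
time: 16.42
position: [409.0, 318.4, 45.2]
tool_rot: [180.0, -0.0, 58.6]
force: [-2.0, -0.9, 6.1]
gripper_width: 0.487
```

Call:
play_rows([
  {"rotation": [0, 0, 0], "delta_pos": [0, 0, 0]},
  {"rotation": [0, 0, 0], "delta_pos": [0, 0, 0]},
  {"rotation": [0, 0, 0], "delta_pos": [0, 0, 0]},
  {"rotation": [0, 0, 0], "delta_pos": [0, 0, 0]},
  {"rotation": [0, 0, 0], "delta_pos": [0, 0, 0]},
], grip=6.2)

```text
time: 17.05
position: [408.9, 318.3, 44.9]
tool_rot: [-180.0, -0.0, 58.6]
force: [0.5, 0.1, -0.7]
gripper_width: 0.731
```

Call:
play_rows([
  {"rotation": [0, 0, 0], "delta_pos": [0, 0, -1]},
  {"rotation": [0, 0, 0], "delta_pos": [0, 0, -2]},
  {"rotation": [0, 0, 0], "delta_pos": [0, 0, -4]},
  {"rotation": [0, 0, 0], "delta_pos": [0, 0, -3.5]},
  {"rotation": [0, 0, 0], "delta_pos": [0, 0, -1]},
])

```text
time: 17.68
position: [409.7, 319.0, 163.2]
tool_rot: [179.9, -0.2, 58.6]
force: [0.1, -1.0, -0.2]
gripper_width: 0.725
```

```bash
python3 - <<'E'
from h import *
tops('wrist',dict(og=well((-35,78)),orr=well((-35,0))),106)
to((470,150,160),(438.4,-29.8,160))
E
```

```text
og 2819 z 106.0 mean [409.7 320.4] enc [408.5 319. ] 21.0
orr 661 z 105.7 mean [416.4 249.7] enc [422.  245.5] 19.7
t 17.73 pos [409.7 319.  163.1] rot [179.89  -0.2   58.59] F [1.1 0.3 0.8] w 62.5
(470, 150, 160) -> [-11.28  13.95   0.3 ]
(438.4, -29.8, 160) -> [-16.99   6.67  -0.05]
```

Old green is seated (z 106). On to fresh green.

Call:
play_rows([
  {"rotation": [0, 0, 0], "delta_pos": [-2, 2.4, 0]},
  {"rotation": [0, 0, 0], "delta_pos": [-3, 3.6, 0]},
  {"rotation": [0, 0, 0], "delta_pos": [-3.2, 4, 0]},
  {"rotation": [0, 0, 0], "delta_pos": [-3.2, 4, 0]},
  {"rotation": [0, 0, 0], "delta_pos": [-4, 2, 0]},
])

```text
time: 18.35
position: [465.7, 101.5, 159.5]
tool_rot: [-180.0, -0.0, 58.5]
force: [0.7, 0.1, -0.1]
gripper_width: 0.727
```

Call:
play_rows([
  {"rotation": [0, 0, 0], "delta_pos": [-4.2, 1.6, 0]},
  {"rotation": [0, 0, 0], "delta_pos": [-4.2, 1.6, 0]},
  {"rotation": [0, 0, 0], "delta_pos": [-3, 1, 0]},
  {"rotation": [0, 0, 0], "delta_pos": [-1.4, 0.4, 0]},
  {"rotation": [0, 0, 0], "delta_pos": [0, 0, 0]},
])

```text
time: 18.98
position: [437.5, -30.0, 159.7]
tool_rot: [-180.0, 0.0, 58.5]
force: [0.3, 0.7, -0.7]
gripper_width: 0.727
```

```bash
python3 - <<'E'
from h import *
tops('wrist',dict(fg=(438.4,-29.8)),92)
to((438.4,-29.8,160),(438.4,-29.8,31))
E
```

```text
fg 2600 z 92.0 mean [439.4 -28.9] enc [438.5 -30.1] 20.9
t 19.02 pos [437.9 -29.1 159.8] rot [-1.7999e+02 -2.0000e-02  5.8600e+01] F [-0.   0.   0.3] w 62.3
(438.4, -29.8, 160) -> [-0.03  0.08 -0.02]
(438.4, -29.8, 31) -> [-0.   0.  12.9]
```

Call:
play_rows([
  {"rotation": [0, 0, 0], "delta_pos": [-0.03, 0.08, 2]},
  {"rotation": [0, 0, 0], "delta_pos": [0, 0, 4]},
  {"rotation": [0, 0, 0], "delta_pos": [0, 0, 4]},
  {"rotation": [0, 0, 0], "delta_pos": [0, 0, 2.2]},
  {"rotation": [0, 0, 0], "delta_pos": [0, 0, 0.7]},
])

```text
time: 19.65
position: [437.9, -28.9, 29.7]
tool_rot: [-179.9, 0.0, 58.7]
force: [0.7, 0.1, 0.0]
gripper_width: 0.726
```

Call:
play_rows([
  {"rotation": [0, 0, 0], "delta_pos": [0, 0, 0]},
  {"rotation": [0, 0, 0], "delta_pos": [0, 0, 0]},
  {"rotation": [0, 0, 0], "delta_pos": [0, 0, 0]},
  {"rotation": [0, 0, 0], "delta_pos": [0, 0, 0]},
  {"rotation": [0, 0, 0], "delta_pos": [0, 0, 0]},
], grip=3.5)

```text
time: 20.27
position: [438.8, -30.5, 31.4]
tool_rot: [179.9, -0.0, 58.6]
force: [-1.1, 0.3, 8.8]
gripper_width: 0.487
```

Call:
play_rows([
  {"rotation": [0, 0, 0], "delta_pos": [0, 0, 0]},
  {"rotation": [0, 0, 0], "delta_pos": [0, 0, -1]},
  {"rotation": [0, 0, 0], "delta_pos": [0, 0, -3]},
  {"rotation": [0, 0, 0], "delta_pos": [0, 0, -5]},
  {"rotation": [0, 0, 0], "delta_pos": [0, 0, -3.3]},
])

```text
time: 20.9
position: [438.5, -30.3, 156.3]
tool_rot: [179.9, -0.0, 58.6]
force: [1.3, -0.2, -2.3]
gripper_width: 0.485
```

```bash
python3 - <<'E'
from h import *
b=well((35,78));to((510,120,152),(*b,152))
E
```

```text
t 20.9 pos [438.5 -30.3 156.3] rot [ 1.7992e+02 -5.0000e-02  5.8610e+01] F [ 1.3 -0.2 -2.3] w 41.4
(510, 120, 152) -> [16.55 -1.73  0.45]
(np.float64(477.2308438067993), np.float64(334.87016647211306), 152) -> [ 16.63 -13.99  -0.  ]
```

Call:
play_rows([
  {"rotation": [0, 0, 0], "delta_pos": [2, -0.2, 0]},
  {"rotation": [0, 0, 0], "delta_pos": [3.5, -0.3, 0]},
  {"rotation": [0, 0, 0], "delta_pos": [4, -0.4, 0]},
  {"rotation": [0, 0, 0], "delta_pos": [4, -0.4, 0]},
  {"rotation": [0, 0, 0], "delta_pos": [3.8, -1.6, 0]},
])

```text
time: 21.52
position: [504.3, 133.2, 154.4]
tool_rot: [180.0, -0.0, 58.5]
force: [0.2, -0.8, -1.1]
gripper_width: 0.484
```

Call:
play_rows([
  {"rotation": [0, 0, 0], "delta_pos": [3.4, -2.8, 0]},
  {"rotation": [0, 0, 0], "delta_pos": [3.4, -2.8, 0]},
  {"rotation": [0, 0, 0], "delta_pos": [3.4, -2.8, 0]},
  {"rotation": [0, 0, 0], "delta_pos": [3, -2.5, 0]},
  {"rotation": [0, 0, 0], "delta_pos": [1.5, -1.2, 0]},
])

```text
time: 22.15
position: [476.1, 322.9, 154.4]
tool_rot: [-180.0, -0.0, 58.7]
force: [-0.1, 0.1, -0.6]
gripper_width: 0.483
```

Call:
play_rows([
  {"rotation": [0, 0, 0], "delta_pos": [0.7, -0.6, 0]},
  {"rotation": [0, 0, 0], "delta_pos": [0, 0, 0]},
  {"rotation": [0, 0, 0], "delta_pos": [0, 0, 0]},
  {"rotation": [0, 0, 0], "delta_pos": [0, 0, 0]},
  {"rotation": [0, 0, 0], "delta_pos": [0, 0, 0]},
])

```text
time: 22.78
position: [475.8, 329.4, 153.9]
tool_rot: [180.0, -0.0, 58.6]
force: [-0.5, -0.9, -2.0]
gripper_width: 0.482
```

```bash
python3 - <<'E'
from h import *
b=well((35,78));to((*b,152),(*b,45))
E
```

```text
t 22.77 pos [475.8 329.4 153.9] rot [179.99  -0.    58.55] F [-0.5 -0.9 -2. ] w 41.2
(np.float64(477.2308438067993), np.float64(334.87016647211306), 152) -> [ 0.54 -0.16  0.19]
(np.float64(477.2308438067993), np.float64(334.87016647211306), 45) -> [-0.  -0.  10.7]
```

Call:
play_rows([
  {"rotation": [0, 0, 0], "delta_pos": [0.54, -0.16, 1]},
  {"rotation": [0, 0, 0], "delta_pos": [0, 0, 3]},
  {"rotation": [0, 0, 0], "delta_pos": [0, 0, 3]},
  {"rotation": [0, 0, 0], "delta_pos": [0, 0, 1.2]},
  {"rotation": [0, 0, 0], "delta_pos": [0, 0, 0]},
])

```text
time: 23.4
position: [476.6, 335.5, 71.3]
tool_rot: [-180.0, 0.1, 58.6]
force: [-0.6, -0.1, -1.1]
gripper_width: 0.481
```

```bash
python3 - <<'E'
from h import *
b=well((35,78));to((*b,45))
E
```

```text
t 23.4 pos [476.6 335.5  71.3] rot [-1.7995e+02  6.0000e-02  5.8620e+01] F [-0.6 -0.1 -1.1] w 41.1
(np.float64(477.2308438067993), np.float64(334.87016647211306), 45) -> [-0.02  0.09  2.63]
```

Call:
play_rows([
  {"rotation": [0, 0, 0], "delta_pos": [0, 0.05, 0.5]},
  {"rotation": [0, 0, 0], "delta_pos": [0, 0, 0.4]},
  {"rotation": [0, 0, 0], "delta_pos": [0, 0, 0.3]},
  {"rotation": [0, 0, 0], "delta_pos": [0, 0, 0.3]},
  {"rotation": [0, 0, 0], "delta_pos": [0, 0, 0.2]},
])

```text
time: 24.02
position: [477.4, 335.1, 54.7]
tool_rot: [-180.0, -0.0, 58.6]
force: [0.5, -1.2, -0.5]
gripper_width: 0.487
```

Call:
play_rows([
  {"rotation": [0, 0, 0], "delta_pos": [0, 0, 0.3]},
  {"rotation": [0, 0, 0], "delta_pos": [0, 0, 0.2]},
  {"rotation": [0, 0, 0], "delta_pos": [0, 0, 0.2]},
  {"rotation": [0, 0, 0], "delta_pos": [0, 0, 0.1]},
  {"rotation": [0, 0, 0], "delta_pos": [0, 0, 0]},
])

```text
time: 24.65
position: [477.4, 335.1, 46.8]
tool_rot: [-180.0, 0.0, 58.6]
force: [-0.2, -0.3, -0.4]
gripper_width: 0.482
```

Call:
play_rows([
  {"rotation": [0, 0, 0], "delta_pos": [0, 0, 0.07]},
  {"rotation": [0, 0, 0], "delta_pos": [0, 0, 0.05]},
  {"rotation": [0, 0, 0], "delta_pos": [0, 0, 0.05]},
  {"rotation": [0, 0, 0], "delta_pos": [0, 0, 0]},
  {"rotation": [0, 0, 0], "delta_pos": [0, 0, 0]},
])

```text
time: 25.28
position: [477.5, 335.2, 45.5]
tool_rot: [180.0, -0.0, 58.6]
force: [-1.7, -1.5, 5.5]
gripper_width: 0.484
```

Call:
play_rows([
  {"rotation": [0, 0, 0], "delta_pos": [0, 0, 0]},
  {"rotation": [0, 0, 0], "delta_pos": [0, 0, 0]},
  {"rotation": [0, 0, 0], "delta_pos": [0, 0, 0]},
  {"rotation": [0, 0, 0], "delta_pos": [0, 0, 0]},
  {"rotation": [0, 0, 0], "delta_pos": [0, 0, 0]},
], grip=6.2)

```text
time: 25.9
position: [477.4, 335.2, 45.2]
tool_rot: [-180.0, -0.0, 58.6]
force: [-0.2, -0.5, 0.6]
gripper_width: 0.724
```

Call:
play_rows([
  {"rotation": [0, 0, 0], "delta_pos": [0, 0, -1]},
  {"rotation": [0, 0, 0], "delta_pos": [0, 0, -2]},
  {"rotation": [0, 0, 0], "delta_pos": [0, 0, -4]},
  {"rotation": [0, 0, 0], "delta_pos": [0, 0, -3.5]},
  {"rotation": [0, 0, 0], "delta_pos": [0, 0, -1]},
])

```text
time: 26.52
position: [478.3, 336.0, 163.8]
tool_rot: [179.9, -0.2, 58.6]
force: [1.2, -0.4, -0.9]
gripper_width: 0.724
```

```bash
python3 - <<'E'
from h import *
tops('wrist',dict(fg=well((35,78)),og=well((-35,78)),orr=well((-35,0))),106)
to((500,80,160),(439.4,-184.3,160))
E
```

```text
fg 2803 z 106.0 mean [477.6 336.3] enc [476.8 334.9] 20.8
og 1061 z 105.8 mean [418.5 314.7] enc [411.6 317.2] 20.6
orr 1723 z 105.8 mean [430.9 248.6] enc [428.4 243.7] 20.7
t 26.57 pos [478.3 335.9 163.6] rot [179.89  -0.2   58.59] F [1.  0.6 1.4] w 62.3
(500, 80, 160) -> [-20.71  15.19   0.32]
(439.4, -184.3, 160) -> [-25.72   8.6   -0.07]
```

Fresh green is seated (z 106). On to fresh tan.

Call:
play_rows([
  {"rotation": [0, 0, 0], "delta_pos": [-2.5, 1.8, 0]},
  {"rotation": [0, 0, 0], "delta_pos": [-4.5, 3.3, 0]},
  {"rotation": [0, 0, 0], "delta_pos": [-4.5, 3.3, 0]},
  {"rotation": [0, 0, 0], "delta_pos": [-4.5, 3.3, 0]},
  {"rotation": [0, 0, 0], "delta_pos": [-4.7, 3.5, 0]},
])

```text
time: 27.2
position: [498.8, 77.5, 159.9]
tool_rot: [-180.0, 0.0, 58.6]
force: [1.2, -0.3, -0.5]
gripper_width: 0.723
```

Call:
play_rows([
  {"rotation": [0, 0, 0], "delta_pos": [-5, 1.7, 0]},
  {"rotation": [0, 0, 0], "delta_pos": [-5, 1.7, 0]},
  {"rotation": [0, 0, 0], "delta_pos": [-5, 1.7, 0]},
  {"rotation": [0, 0, 0], "delta_pos": [-5, 1.7, 0]},
  {"rotation": [0, 0, 0], "delta_pos": [-4, 1.3, 0]},
])

```text
time: 27.82
position: [442.2, -169.8, 159.9]
tool_rot: [-180.0, 0.0, 58.5]
force: [1.2, -0.2, -0.5]
gripper_width: 0.727
```

Call:
play_rows([
  {"rotation": [0, 0, 0], "delta_pos": [-1.6, 0.5, 0]},
  {"rotation": [0, 0, 0], "delta_pos": [0, 0, 0]},
  {"rotation": [0, 0, 0], "delta_pos": [0, 0, 0]},
  {"rotation": [0, 0, 0], "delta_pos": [0, 0, 0]},
  {"rotation": [0, 0, 0], "delta_pos": [0, 0, 0]},
])

```text
time: 28.45
position: [439.5, -183.3, 160.1]
tool_rot: [-180.0, -0.0, 58.7]
force: [-0.5, -0.4, -0.9]
gripper_width: 0.726
```

```bash
python3 - <<'E'
from h import *
tops('wrist',dict(ft=(439.4,-184.3)),92)
to((439.4,-184.3,160),(439.4,-184.3,31))
E
```

```text
ft 2587 z 92.0 mean [ 441.  -183.2] enc [ 440.3 -184.7] 20.8
t 28.5 pos [ 439.5 -183.5  160.1] rot [-1.800e+02 -1.000e-02  5.865e+01] F [ 0.3  0.3 -0.8] w 62.0
(439.4, -184.3, 160) -> [-0.07  0.03  0.01]
(439.4, -184.3, 31) -> [-0.   0.  12.9]
```

Call:
play_rows([
  {"rotation": [0, 0, 0], "delta_pos": [-0.07, 0.09, 2]},
  {"rotation": [0, 0, 0], "delta_pos": [0, 0, 4]},
  {"rotation": [0, 0, 0], "delta_pos": [0, 0, 4]},
  {"rotation": [0, 0, 0], "delta_pos": [0, 0, 2.2]},
  {"rotation": [0, 0, 0], "delta_pos": [0, 0, 0.7]},
])

```text
time: 29.12
position: [439.2, -184.6, 30.0]
tool_rot: [-179.9, 0.0, 58.6]
force: [0.4, 0.1, -0.2]
gripper_width: 0.729
```

Call:
play_rows([
  {"rotation": [0, 0, 0], "delta_pos": [0, 0, 0]},
  {"rotation": [0, 0, 0], "delta_pos": [0, 0, 0]},
  {"rotation": [0, 0, 0], "delta_pos": [0, 0, 0]},
  {"rotation": [0, 0, 0], "delta_pos": [0, 0, 0]},
  {"rotation": [0, 0, 0], "delta_pos": [0, 0, 0]},
], grip=3.5)

```text
time: 29.75
position: [440.1, -185.3, 31.8]
tool_rot: [179.9, -0.0, 58.6]
force: [-1.5, 0.4, 8.2]
gripper_width: 0.483
```

Call:
play_rows([
  {"rotation": [0, 0, 0], "delta_pos": [0, 0, 0]},
  {"rotation": [0, 0, 0], "delta_pos": [0, 0, -1]},
  {"rotation": [0, 0, 0], "delta_pos": [0, 0, -3]},
  {"rotation": [0, 0, 0], "delta_pos": [0, 0, -5]},
  {"rotation": [0, 0, 0], "delta_pos": [0, 0, -3.3]},
])

```text
time: 30.38
position: [440.0, -185.1, 156.7]
tool_rot: [179.9, -0.0, 58.6]
force: [-0.1, 0.6, -1.9]
gripper_width: 0.482
```

```bash
python3 - <<'E'
from h import *
b=well((35,-78));to((500,0,155),(*b,155))
E
```

```text
t 30.38 pos [ 440.  -185.1  156.7] rot [ 1.7991e+02 -3.0000e-02  5.8610e+01] F [-0.1  0.6 -1.9] w 41.2
(500, 0, 155) -> [18.92 -4.52  0.17]
(np.float64(514.1775945930359), np.float64(183.30850375248025), 155) -> [ 1.639e+01 -8.340e+00 -1.000e-02]
```

Call:
play_rows([
  {"rotation": [0, 0, 0], "delta_pos": [2.5, -0.6, 0]},
  {"rotation": [0, 0, 0], "delta_pos": [4.2, -1, 0]},
  {"rotation": [0, 0, 0], "delta_pos": [4.2, -1, 0]},
  {"rotation": [0, 0, 0], "delta_pos": [4.2, -1, 0]},
  {"rotation": [0, 0, 0], "delta_pos": [3.9, -1, 0]},
])

```text
time: 31.0
position: [499.6, 2.5, 154.8]
tool_rot: [180.0, -0.0, 58.6]
force: [0.1, -0.6, -1.1]
gripper_width: 0.487
```

Call:
play_rows([
  {"rotation": [0, 0, 0], "delta_pos": [4, -2, 0]},
  {"rotation": [0, 0, 0], "delta_pos": [4, -2, 0]},
  {"rotation": [0, 0, 0], "delta_pos": [4, -2, 0]},
  {"rotation": [0, 0, 0], "delta_pos": [2.8, -1.5, 0]},
  {"rotation": [0, 0, 0], "delta_pos": [1.4, -0.7, 0]},
])

```text
time: 31.62
position: [513.6, 183.7, 154.7]
tool_rot: [-180.0, -0.0, 58.7]
force: [0.8, -0.5, -0.3]
gripper_width: 0.489
```

Call:
play_rows([
  {"rotation": [0, 0, 0], "delta_pos": [0, 0, 0]},
  {"rotation": [0, 0, 0], "delta_pos": [0, 0, 0]},
  {"rotation": [0, 0, 0], "delta_pos": [0, 0, 0]},
  {"rotation": [0, 0, 0], "delta_pos": [0, 0, 0]},
  {"rotation": [0, 0, 0], "delta_pos": [0, 0, 0]},
])

```text
time: 32.25
position: [513.9, 181.6, 154.2]
tool_rot: [180.0, 0.0, 58.6]
force: [0.3, 0.2, -1.3]
gripper_width: 0.487
```

```bash
python3 - <<'E'
from h import *
b=well((35,-78));to((*b,155),(*b,45.8))
E
```

```text
t 32.25 pos [513.9 181.6 154.2] rot [180.     0.    58.57] F [ 0.3  0.2 -1.3] w 41.6
(np.float64(514.1775945930359), np.float64(183.30850375248025), 155) -> [ 0.16 -0.06 -0.08]
(np.float64(514.1775945930359), np.float64(183.30850375248025), 45.8) -> [ 0.   -0.   10.92]
```

Call:
play_rows([
  {"rotation": [0, 0, 0], "delta_pos": [0.16, -0.06, 1]},
  {"rotation": [0, 0, 0], "delta_pos": [0, 0, 3]},
  {"rotation": [0, 0, 0], "delta_pos": [0, 0, 3]},
  {"rotation": [0, 0, 0], "delta_pos": [0, 0, 1.2]},
  {"rotation": [0, 0, 0], "delta_pos": [0, 0, 0]},
])

```text
time: 32.88
position: [513.8, 183.8, 71.6]
tool_rot: [-179.9, 0.0, 58.6]
force: [-0.1, 0.4, -1.4]
gripper_width: 0.486
```

Call:
play_rows([
  {"rotation": [0, 0, 0], "delta_pos": [0, 0, 0]},
  {"rotation": [0, 0, 0], "delta_pos": [0, 0, 0]},
  {"rotation": [0, 0, 0], "delta_pos": [0, 0, 0]},
  {"rotation": [0, 0, 0], "delta_pos": [0, 0, 0]},
  {"rotation": [0, 0, 0], "delta_pos": [0, 0, 0]},
])

```text
time: 33.5
position: [514.2, 183.7, 72.3]
tool_rot: [180.0, -0.0, 58.6]
force: [0.4, -0.6, -2.2]
gripper_width: 0.487
```

```bash
python3 - <<'E'
from h import *
b=well((35,-78));to((*b,45.8))
E
```

```text
t 33.5 pos [514.2 183.7  72.3] rot [ 1.7999e+02 -1.0000e-02  5.8590e+01] F [ 0.4 -0.6 -2.2] w 41.6
(np.float64(514.1775945930359), np.float64(183.30850375248025), 45.8) -> [-0.04  0.01  2.65]
```

Call:
play_rows([
  {"rotation": [0, 0, 0], "delta_pos": [-0.02, 0, 0.5]},
  {"rotation": [0, 0, 0], "delta_pos": [0, 0, 0.4]},
  {"rotation": [0, 0, 0], "delta_pos": [0, 0, 0.3]},
  {"rotation": [0, 0, 0], "delta_pos": [0, 0, 0.3]},
  {"rotation": [0, 0, 0], "delta_pos": [0, 0, 0.2]},
])

```text
time: 34.12
position: [514.0, 183.6, 54.9]
tool_rot: [-180.0, 0.0, 58.6]
force: [0.2, 0.4, -1.5]
gripper_width: 0.488
```

Call:
play_rows([
  {"rotation": [0, 0, 0], "delta_pos": [0, 0, 0.3]},
  {"rotation": [0, 0, 0], "delta_pos": [0, 0, 0.2]},
  {"rotation": [0, 0, 0], "delta_pos": [0, 0, 0.2]},
  {"rotation": [0, 0, 0], "delta_pos": [0, 0, 0.1]},
  {"rotation": [0, 0, 0], "delta_pos": [0, 0, 0.1]},
])

```text
time: 34.75
position: [514.1, 183.5, 46.1]
tool_rot: [180.0, -0.0, 58.6]
force: [-1.6, -0.7, -1.3]
gripper_width: 0.489
```

Call:
play_rows([
  {"rotation": [0, 0, 0], "delta_pos": [0, 0, 0.05]},
  {"rotation": [0, 0, 0], "delta_pos": [0, 0, 0]},
  {"rotation": [0, 0, 0], "delta_pos": [0, 0, 0]},
  {"rotation": [0, 0, 0], "delta_pos": [0, 0, 0]},
  {"rotation": [0, 0, 0], "delta_pos": [0, 0, 0]},
])

```text
time: 35.38
position: [514.1, 183.6, 45.8]
tool_rot: [180.0, -0.0, 58.6]
force: [-1.5, -0.4, 5.4]
gripper_width: 0.485
```

Bottomed. Release, rise and go to fresh red, top estimate (421.1,−302.5).

Call:
play_rows([
  {"rotation": [0, 0, 0], "delta_pos": [0, 0, 0]},
  {"rotation": [0, 0, 0], "delta_pos": [0, 0, 0]},
  {"rotation": [0, 0, 0], "delta_pos": [0, 0, 0]},
  {"rotation": [0, 0, 0], "delta_pos": [0, 0, 0]},
  {"rotation": [0, 0, 0], "delta_pos": [0, 0, 0]},
], grip=6.2)

```text
time: 36.0
position: [514.1, 183.5, 45.6]
tool_rot: [-180.0, -0.0, 58.6]
force: [-0.5, -0.6, 1.0]
gripper_width: 0.726
```

Call:
play_rows([
  {"rotation": [0, 0, 0], "delta_pos": [0, 0, -1]},
  {"rotation": [0, 0, 0], "delta_pos": [0, 0, -2]},
  {"rotation": [0, 0, 0], "delta_pos": [0, 0, -4]},
  {"rotation": [0, 0, 0], "delta_pos": [0, 0, -3.5]},
  {"rotation": [0, 0, 0], "delta_pos": [0, 0, -1]},
])

```text
time: 36.62
position: [515.1, 184.1, 164.1]
tool_rot: [179.8, -0.2, 58.6]
force: [0.3, -0.7, -0.1]
gripper_width: 0.727
```

```bash
python3 - <<'E'
from h import *
tops('wrist',dict(ft=well((35,-78))),106)
to((490,-100,160),(421.1,-302.5,160))
E
```

```text
ft 2809 z 106.0 mean [514.7 185.6] enc [513.8 184.2] 20.8
t 36.67 pos [515.1 183.9 164. ] rot [ 1.7984e+02 -1.6000e-01  5.8590e+01] F [ 0.4 -0.6  1.3] w 62.2
(490, -100, 160) -> [-25.54  12.66   0.36]
(421.1, -302.5, 160) -> [-20.87   4.67  -0.04]
```

Call:
play_rows([
  {"rotation": [0, 0, 0], "delta_pos": [-4.5, 2.2, 0]},
  {"rotation": [0, 0, 0], "delta_pos": [-5, 2.5, 0]},
  {"rotation": [0, 0, 0], "delta_pos": [-5.3, 2.6, 0]},
  {"rotation": [0, 0, 0], "delta_pos": [-5.3, 2.6, 0]},
  {"rotation": [0, 0, 0], "delta_pos": [-5.3, 2.7, 0]},
])

```text
time: 37.3
position: [488.4, -100.8, 160.5]
tool_rot: [-180.0, 0.0, 58.6]
force: [0.7, 0.8, -0.1]
gripper_width: 0.724
```

Call:
play_rows([
  {"rotation": [0, 0, 0], "delta_pos": [-5, 1.2, 0]},
  {"rotation": [0, 0, 0], "delta_pos": [-5, 1.2, 0]},
  {"rotation": [0, 0, 0], "delta_pos": [-5, 1.1, 0]},
  {"rotation": [0, 0, 0], "delta_pos": [-4, 0.9, 0]},
  {"rotation": [0, 0, 0], "delta_pos": [-1.9, 0.3, 0]},
])

```text
time: 37.92
position: [419.0, -303.8, 160.2]
tool_rot: [-179.9, 0.0, 58.4]
force: [0.1, 0.3, -0.1]
gripper_width: 0.727
```

Call:
play_rows([
  {"rotation": [0, 0, 0], "delta_pos": [0, 0, 0]},
  {"rotation": [0, 0, 0], "delta_pos": [0, 0, 0]},
  {"rotation": [0, 0, 0], "delta_pos": [0, 0, 0]},
  {"rotation": [0, 0, 0], "delta_pos": [0, 0, 0]},
  {"rotation": [0, 0, 0], "delta_pos": [0, 0, 0]},
])

```text
time: 38.55
position: [420.6, -301.5, 160.6]
tool_rot: [-180.0, -0.0, 58.6]
force: [0.1, -0.4, -0.9]
gripper_width: 0.725
```

```bash
python3 - <<'E'
from h import *
im=tops('wrist',dict(fr=(421.1,-302.5)),92);cv2.imwrite('pics/w6.png',im)
to((421.3,-302.7,160),(421.3,-302.7,31))
E
```

```text
fr 2573 z 92.0 mean [ 422.8 -301.4] enc [ 422.1 -303. ] 20.9
t 38.6 pos [ 420.6 -301.6  160.6] rot [180.    -0.    58.62] F [ 1.1 -0.1 -0.5] w 62.1
(421.3, -302.7, 160) -> [-0.06  0.12  0.06]
(421.3, -302.7, 31) -> [-0.  -0.  12.9]
```

View pics/w6.png

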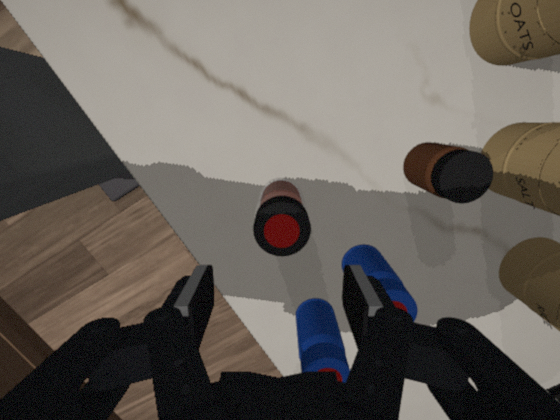

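The red jar at (282,230) has red contents and a black cap, and the blue look-alikes stand clear of the finger path. Descending.

Call:
play_rows([
  {"rotation": [0, 0, 0], "delta_pos": [-0.06, 0.14, 2]},
  {"rotation": [0, 0, 0], "delta_pos": [0, 0, 4]},
  {"rotation": [0, 0, 0], "delta_pos": [0, 0, 4]},
  {"rotation": [0, 0, 0], "delta_pos": [0, 0, 2.2]},
  {"rotation": [0, 0, 0], "delta_pos": [0, 0, 0.7]},
])

```text
time: 39.22
position: [420.9, -302.5, 30.4]
tool_rot: [-179.9, -0.0, 58.6]
force: [-0.4, -0.6, 0.7]
gripper_width: 0.725
```

Call:
play_rows([
  {"rotation": [0, 0, 0], "delta_pos": [0, 0, 0]},
  {"rotation": [0, 0, 0], "delta_pos": [0, 0, 0]},
  {"rotation": [0, 0, 0], "delta_pos": [0, 0, 0]},
  {"rotation": [0, 0, 0], "delta_pos": [0, 0, 0]},
  {"rotation": [0, 0, 0], "delta_pos": [0, 0, 0]},
], grip=3.5)

```text
time: 39.85
position: [421.8, -303.4, 32.3]
tool_rot: [179.9, 0.0, 58.6]
force: [-1.4, 0.6, 8.1]
gripper_width: 0.484
```

Call:
play_rows([
  {"rotation": [0, 0, 0], "delta_pos": [0, 0, 0]},
  {"rotation": [0, 0, 0], "delta_pos": [0, 0, -1]},
  {"rotation": [0, 0, 0], "delta_pos": [0, 0, -3]},
  {"rotation": [0, 0, 0], "delta_pos": [0, 0, -5]},
  {"rotation": [0, 0, 0], "delta_pos": [0, 0, -3.3]},
])

```text
time: 40.48
position: [421.7, -303.1, 157.3]
tool_rot: [179.9, -0.0, 58.6]
force: [-0.1, 0.1, -2.0]
gripper_width: 0.484
```

```bash
python3 - <<'E'
from h import *
b=well((35,0));to((490,-60,156),(*b,156))
E
```

```text
t 40.48 pos [ 421.7 -303.1  157.3] rot [179.9   -0.    58.61] F [-0.1  0.1 -2. ] w 41.4
(490, -60, 156) -> [24.31 -6.83  0.11]
(np.float64(495.7042191999176), np.float64(259.0893351122967), 156) -> [ 27.53 -16.14  -0.03]
```

Call:
play_rows([
  {"rotation": [0, 0, 0], "delta_pos": [4, -1.1, 0]},
  {"rotation": [0, 0, 0], "delta_pos": [5, -1.4, 0]},
  {"rotation": [0, 0, 0], "delta_pos": [5.1, -1.4, 0]},
  {"rotation": [0, 0, 0], "delta_pos": [5.1, -1.4, 0]},
  {"rotation": [0, 0, 0], "delta_pos": [5.1, -1.5, 0]},
])

```text
time: 41.1
position: [490.2, -58.6, 155.4]
tool_rot: [180.0, -0.0, 58.6]
force: [1.5, -0.7, -1.6]
gripper_width: 0.483
```

Call:
play_rows([
  {"rotation": [0, 0, 0], "delta_pos": [4.5, -2.6, 0]},
  {"rotation": [0, 0, 0], "delta_pos": [4.5, -2.6, 0]},
  {"rotation": [0, 0, 0], "delta_pos": [4.5, -2.7, 0]},
  {"rotation": [0, 0, 0], "delta_pos": [4.5, -2.7, 0]},
  {"rotation": [0, 0, 0], "delta_pos": [4.5, -2.7, 0]},
])

```text
time: 41.72
position: [493.5, 202.6, 155.4]
tool_rot: [180.0, -0.0, 58.6]
force: [1.1, -0.6, -1.9]
gripper_width: 0.48
```

Call:
play_rows([
  {"rotation": [0, 0, 0], "delta_pos": [3, -1.7, 0]},
  {"rotation": [0, 0, 0], "delta_pos": [1.8, -1, 0]},
  {"rotation": [0, 0, 0], "delta_pos": [0, 0, 0]},
  {"rotation": [0, 0, 0], "delta_pos": [0, 0, 0]},
  {"rotation": [0, 0, 0], "delta_pos": [0, 0, 0]},
])

```text
time: 42.35
position: [495.9, 254.8, 154.7]
tool_rot: [180.0, 0.0, 58.5]
force: [-0.1, 0.9, -1.8]
gripper_width: 0.483
```

```bash
python3 - <<'E'
from h import *
b=well((35,0));to((*b,155),(*b,46.3))
E
```

```text
t 42.35 pos [495.9 254.8 154.7] rot [1.7998e+02 3.0000e-02 5.8500e+01] F [-0.1  0.9 -1.8] w 41.3
(np.float64(495.7042191999176), np.float64(259.0893351122967), 155) -> [ 0.36 -0.24 -0.03]
(np.float64(495.7042191999176), np.float64(259.0893351122967), 46.3) -> [ 1.000e-02 -0.000e+00  1.087e+01]
```

Call:
play_rows([
  {"rotation": [0, 0, 0], "delta_pos": [0.36, -0.24, 0.5]},
  {"rotation": [0, 0, 0], "delta_pos": [0, 0, 3]},
  {"rotation": [0, 0, 0], "delta_pos": [0, 0, 3]},
  {"rotation": [0, 0, 0], "delta_pos": [0, 0, 1.7]},
  {"rotation": [0, 0, 0], "delta_pos": [0, 0, 0]},
])

```text
time: 42.98
position: [494.9, 260.3, 71.8]
tool_rot: [-179.9, 0.1, 58.6]
force: [-0.0, -0.7, -1.1]
gripper_width: 0.484
```

Call:
play_rows([
  {"rotation": [0, 0, 0], "delta_pos": [0, 0, 0]},
  {"rotation": [0, 0, 0], "delta_pos": [0, 0, 0]},
  {"rotation": [0, 0, 0], "delta_pos": [0, 0, 0]},
  {"rotation": [0, 0, 0], "delta_pos": [0, 0, 0]},
  {"rotation": [0, 0, 0], "delta_pos": [0, 0, 0]},
])

```text
time: 43.6
position: [495.5, 260.5, 72.8]
tool_rot: [180.0, -0.0, 58.6]
force: [1.2, -0.1, -1.5]
gripper_width: 0.484
```

```bash
python3 - <<'E'
from h import *
b=well((35,0));to((*b,46.3))
E
```

```text
t 43.6 pos [495.5 260.5  72.8] rot [ 1.7999e+02 -1.0000e-02  5.8600e+01] F [ 1.2 -0.1 -1.5] w 41.3
(np.float64(495.7042191999176), np.float64(259.0893351122967), 46.3) -> [-0.11  0.09  2.65]
```

Call:
play_rows([
  {"rotation": [0, 0, 0], "delta_pos": [-0.1, 0.08, 0.4]},
  {"rotation": [0, 0, 0], "delta_pos": [0, 0, 0.4]},
  {"rotation": [0, 0, 0], "delta_pos": [0, 0, 0.4]},
  {"rotation": [0, 0, 0], "delta_pos": [0, 0, 0.3]},
  {"rotation": [0, 0, 0], "delta_pos": [0, 0, 0.2]},
])

```text
time: 44.22
position: [495.6, 259.3, 55.4]
tool_rot: [-180.0, 0.0, 58.6]
force: [-0.0, 0.3, -1.2]
gripper_width: 0.485
```

Call:
play_rows([
  {"rotation": [0, 0, 0], "delta_pos": [0, 0, 0.3]},
  {"rotation": [0, 0, 0], "delta_pos": [0, 0, 0.2]},
  {"rotation": [0, 0, 0], "delta_pos": [0, 0, 0.2]},
  {"rotation": [0, 0, 0], "delta_pos": [0, 0, 0.1]},
  {"rotation": [0, 0, 0], "delta_pos": [0, 0, 0.1]},
])

```text
time: 44.85
position: [495.6, 259.3, 46.7]
tool_rot: [180.0, -0.0, 58.6]
force: [0.2, 0.0, -2.5]
gripper_width: 0.482
```

Call:
play_rows([
  {"rotation": [0, 0, 0], "delta_pos": [0, 0, 0.05]},
  {"rotation": [0, 0, 0], "delta_pos": [0, 0, 0]},
  {"rotation": [0, 0, 0], "delta_pos": [0, 0, 0]},
  {"rotation": [0, 0, 0], "delta_pos": [0, 0, 0]},
  {"rotation": [0, 0, 0], "delta_pos": [0, 0, 0]},
])

```text
time: 45.48
position: [495.7, 259.3, 46.3]
tool_rot: [180.0, -0.0, 58.6]
force: [-1.6, -0.8, 6.2]
gripper_width: 0.484
```

Call:
play_rows([
  {"rotation": [0, 0, 0], "delta_pos": [0, 0, 0]},
  {"rotation": [0, 0, 0], "delta_pos": [0, 0, 0]},
  {"rotation": [0, 0, 0], "delta_pos": [0, 0, 0]},
  {"rotation": [0, 0, 0], "delta_pos": [0, 0, 0]},
  {"rotation": [0, 0, 0], "delta_pos": [0, 0, 0]},
], grip=6.2)

```text
time: 46.1
position: [495.6, 259.2, 46.1]
tool_rot: [-180.0, -0.0, 58.6]
force: [0.4, 0.5, 0.4]
gripper_width: 0.721
```

Call:
play_rows([
  {"rotation": [0, 0, 0], "delta_pos": [0, 0, -1]},
  {"rotation": [0, 0, 0], "delta_pos": [0, 0, -2]},
  {"rotation": [0, 0, 0], "delta_pos": [0, 0, -4]},
  {"rotation": [0, 0, 0], "delta_pos": [0, 0, -4]},
  {"rotation": [0, 0, 0], "delta_pos": [0, 0, -3]},
])

```text
time: 46.72
position: [495.8, 259.6, 189.5]
tool_rot: [179.9, -0.1, 58.6]
force: [-0.1, 0.1, -0.6]
gripper_width: 0.729
```

Call:
play_rows([
  {"rotation": [0, 0, 0], "delta_pos": [-3, 1.5, -2]},
  {"rotation": [0, 0, 0], "delta_pos": [-5, 2.5, 0]},
  {"rotation": [0, 0, 0], "delta_pos": [-5, 2.5, 0]},
  {"rotation": [0, 0, 0], "delta_pos": [-5, 2.5, 0]},
  {"rotation": [0, 0, 0], "delta_pos": [-5, 2.5, 0]},
])

```text
time: 47.35
position: [473.7, 1.5, 207.7]
tool_rot: [179.9, -0.0, 58.6]
force: [1.9, -0.1, -0.5]
gripper_width: 0.726
```

Call:
play_rows([
  {"rotation": [0, 0, 0], "delta_pos": [-5, 2.5, 0]},
  {"rotation": [0, 0, 0], "delta_pos": [-5, 2.5, 0]},
  {"rotation": [0, 0, 0], "delta_pos": [-3, 1.5, 0]},
  {"rotation": [0, 0, 0], "delta_pos": [-1, 0.5, 0]},
  {"rotation": [0, 0, 0], "delta_pos": [0, 0, 0]},
])

```text
time: 47.98
position: [460.9, -152.8, 206.9]
tool_rot: [180.0, -0.0, 58.6]
force: [1.3, 1.0, -0.4]
gripper_width: 0.729
```

```bash
python3 - <<'E'
from h import *
a={n:well(l) for n,l in dict(fl=(-35,78),fm=(-35,0),fr=(-35,-78),bl=(35,78),bm=(35,0),br=(35,-78)).items()}
print({k:v.round(1).tolist() for k,v in a.items()})
im=tops('top',a,106);cv2.imwrite('pics/top9.png',im)
to()
E
```

```text
{'fl': [409.2, 318.3], 'fm': [427.7, 242.5], 'fr': [446.2, 166.7], 'bl': [477.2, 334.9], 'bm': [495.7, 259.1], 'br': [514.2, 183.3]}
fl 198 z 105.7 mean [407.5 317. ] enc [407.9 317.3] 21.0
fm 192 z 105.6 mean [426.8 241.3] enc [427.9 241.5] 21.1
fr 186 z 106.1 mean [444.8 166.6] enc [444.8 166.5] 20.4
bl 188 z 105.9 mean [475.3 332.8] enc [475.5 333.8] 21.0
bm 188 z 105.6 mean [493.7 258. ] enc [494.1 258.4] 20.7
br 186 z 105.6 mean [511.8 182.8] enc [512.1 183.5] 20.7
t 48.02 pos [ 461.  -152.   206.7] rot [ 1.7997e+02 -3.0000e-02  5.8640e+01] F [-0.4  0.6 -0.5] w 62.2
```

View pics/top9.png

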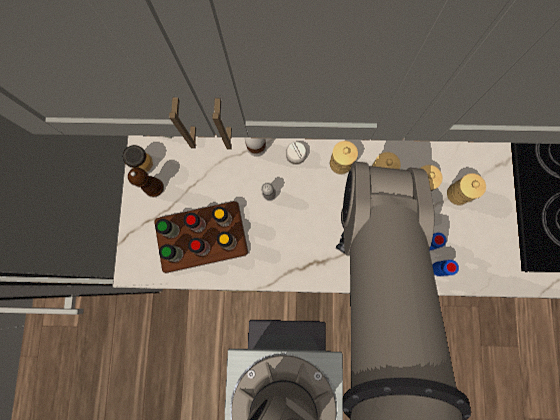

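All six jars are seated with cap tops at z≈106. Lanes from left to right are green, red, tan, with pairs at (163–167,228–252), (191–196,220–245) and (220–227,214–240). The shaker and mill haven't moved, and the arm is clear.

```bash
python3 -c "
from cell import job
print(job.close_job())"
```

```text
the job is handed in; nothing more can be done
None
```

The spice rack is restocked and the job is handed in, at about 48 s of the 136 s allowed. Old tan and old green came forward to their front wells, and old red was already in one. Each fresh jar now stands directly behind the old jar of its spice.

- **Jars:** the last top-camera check put all six cap tops at 105.6–106.1 mm, the height of a fully seated jar (106 mm). Each is within about 2 to 2.5 mm of its well centre as the wrist camera measured it. The top camera read about 1 mm different from the wrist camera throughout.
- **Forces:** the highest I saw on setting down was about 18 N, with old tan. The other four were about 6 N.
- **Bystanders:** the salt shaker and pepper mill look unmoved in the final picture. The arm hid the amber jar there, but it stood clear in the picture before the last pick-up, and the gripper stayed well away from it.

No check failed. One early wrist reading was about 9 mm off because the arm was still moving, so I took it again once it had settled.

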